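# Washed-up things back into their own drip trays

### The arm

A 6-joint arm with a two-finger parallel gripper is mounted at the origin on a cart in front of the work surface, level with it; the furniture and walls round the work are solid. World frame = base frame: x ahead of the robot, y to its left, z up, the work surface at z = 0. Lengths are in m, angles in rad, forces in N, time in s.
With the tool pointing down it reaches from about 0.425 to 0.925 m from the base axis. Payload 12.5 kg.
Tool frame: the origin (TCP) lies between the finger pads; the fingertips stand env.nose_length ahead of it and the grasp point (between the pads) lies 3 mm ahead of it (env.nose_length is the distance from the TCP to the fingertips, in m); z points along the fingers, y is the line along which they close (so a half turn about z gives the same grasp; the last joint's range is limited). The gripper opens to 85 mm and grips with 20 to 120 N. Pads are 22 mm wide; open, the fingers measure 114 mm over their backs; the gripper's body (76 mm by 85 mm) begins 54 mm behind the grasp point. The pads swing forward as they close: fully open they stand 13 mm farther back than shut.
Start: joints at [1.112, 0.491, 1.559, -0, 1.092, -0.106], TCP at [0.216, 0.587, 0.23] pointing down, gripper open.
Joint ranges: [-3.1, 3.1], [-0.84, 2.19], [0.05, 2.79], [-1.13, 4.28], [0.06, 2.93], [-2.69, 2.69]. Speed limits (rad/s): [2.22, 2.22, 2.79, 3.14, 3.14, 3.14].

### API

Orientations are given as [roll, pitch, yaw] about the fixed x, y, z axes, in that order (R = Rz(yaw) Ry(pitch) Rx(roll)).
In Python, from bench import status, cams, env gives the robot as it stands.
- The arm moves only by the tool send_rows, never from a script. Its argument "steps" is a list of rows, each a list of 7 numbers: the shift along the tool's x, y, z in mm, then the turn, a rotation vector about the tool's x, y, z in degrees, then the opening, from 0 (shut) to 1 (fully open). In form: [[x, y, z, wx, wy, wz, claw], ...]. A call has exactly 8 rows; each row shifts and turns the commanded pose from where the row before left it, along the tool's axes as they then stand; what a row does not reach is not made up. A row lasts 1/10 s, in which the tool goes at most 50 mm and 8.59 degrees, less where a joint would pass 70% of its speed; a pose out of reach is approached as far as the arm can. A call with a gripper value outside its range is refused whole. The fingers move at their own pace and stop on an object; "newtons" is the grip in N (left out, the last holds). Time passes only in rows, so rows that do not move let the fingers close, or fill a call up. It gives the time, the measured TCP pose, the force, the opening and the grip force at its end, in the units of the state.
- status.get_obs(): the state, without advancing time (a new reading comes with each control period).
- cams.get_image(name): name is "side" or "top" or "wrist"; returns a dict with "img" (384x512x3 uint8, red, green, blue), "range_z" (384x512 float32, m along the optical axis (not along the pixel's ray), 0 where there is no reading), "fx", "fy", "cx", "cy" (pixels), "extrinsics" (4x4, takes a point from camera to world coordinates). Camera axes: x right, y down, z forward; pixel columns grow to the right and rows downward; lengths in m; the calibration is good to about 2 mm. The wrist camera is an equidistant fisheye: a pixel r from the principal point sees the ray r / f radians off the axis. A picture is of the moment at which its call begins.
- env.close_job(): hands the job in; it is judged then, once.
The state is a dict: "t": time; "joints": joint angles; "qd": joint speeds; "tau": joint torques, N m; "tcp_pos": TCP position; "tool_rot": TCP orientation; "ft_force": force on the tool from outside, world axes, zero at the start; "ft_torque": the same for the moment, N m; "opening": finger opening in m; "grip_force": force on a finger pad.
Only numpy, scipy, OpenCV 4.12 (cv2) and the standard library are available. Lean on these libraries where they do the work, as an engineer would, in place of code of your own. Each camera call takes 0.05 s, during which the arm holds its last target. There are 200 camera calls.

### The job

The washing-up is done: put the slide box, the brush, the jar with the blue lid and the small brown bottle each into the black drip tray that fits it, standing or lying flat inside the rim as they stand now (box and brush along their trays). The brown bottle has been left in the jar's tray, so it must go to its own small round tray before the jar can go in. Keep the jar and the bottle upright, and leave the petri dish and the rubber stopper where they are.

Things in the scene. Friction and masses are not known exactly. Their poses are not given: they have to be found in the camera images.
- box_mid (a point): Green slide box, closed, 68 x 96 x 34 mm (x, y, z), a loose solid box lying flat. The point is its centre, 17 mm above its underside; y runs along its length (96 mm), z up. Grasp it across its 68 mm width.
- brush_mid (a point): Scrubbing brush with a bow handle, bristles down, 30 x 86 x 55 mm (x, y, z). The point is its centre, half-way up, 27.5 mm above the bristle ends; y runs along its length (86 mm), z up. It is narrower at the handle (top) than lower down; grasp it across its width (x).
- jar_mid (a point): Round sample jar with a blue screw lid (fixed on), 59 mm diameter, 65 mm high; the body under the lid is 56 mm in diameter. The point is its centre, 32.5 mm above its underside; z up.
- dropper_mid (a point): Small brown bottle with a white ribbed cap (fixed on), body 40 mm diameter, 78 mm high; below 60 mm it is the full 40 mm wide, the cap above is 27 mm in diameter. The point is its centre, 39 mm above its underside; z up. At the start it stands in the large round tray, which is not its own.
- tray_wide_seat (a point): Wide rectangular drip tray, inside 82 x 110 mm (x, y), the one that fits the slide box. Fixed to the bench, black plastic, floor 3 mm thick, rim 3 mm thick and 10 mm high over the bench (7 mm over the floor). The point is the centre of the inner floor, 3 mm above the bench; z up, y along the length.
- tray_narrow_seat (a point): Narrow rectangular drip tray, inside 46 x 102 mm (x, y), the one that fits the brush. Fixed to the bench, black plastic, floor 3 mm thick, rim 3 mm thick and 10 mm high over the bench (7 mm over the floor). The point is the centre of the inner floor, 3 mm above the bench; z up, y along the length.
- tray_large_seat (a point): Large round drip tray, 75 mm inside diameter, the one that fits the jar. Fixed to the bench, black plastic, floor 3 mm thick, rim 3 mm thick and 10 mm high over the bench (7 mm over the floor). The point is the centre of the inner floor, 3 mm above the bench; z up.
- tray_small_seat (a point): Small round drip tray, 56 mm inside diameter, the one that fits the small brown bottle. Fixed to the bench, black plastic, floor 3 mm thick, rim 3 mm thick and 10 mm high over the bench (7 mm over the floor). The point is the centre of the inner floor, 3 mm above the bench; z up.
- dish_mid (a point): White lidded petri dish, 61 mm diameter, 15 mm high, loose on the bench; a bystander to be left alone. The point is its centre, 7.5 mm above the bench.
- stopper_mid (a point): Dark rubber stopper, 33 mm diameter at the top, 27 mm high, loose on the bench; a bystander to be left alone. The point is its centre, 13.5 mm above the bench.
Mind the look-alikes: they are no part of the job. Leave any purple look-alike of the part that bears dropper_mid alone.

How it is judged:
At the end, for the whole second after the job is handed in: Each in its own tray: centre within 13 mm of the tray's, on the tray floor (within 4 mm of height), upright within 0.08 rad, box and brush along the tray within 0.22 rad either way round, at rest; petri dish and stopper within 30 mm of their start (horizontal distance between box_mid and tray_wide_seat below 0.013 m and z of box_mid in the frame of tray_wide_seat between 0.013 and 0.021 m and angle between each of box_mid, brush_mid, jar_mid, dropper_mid's own z axis and vertical below 0.08 rad and linear speed of each of box, brush, jar, dropper below 0.02 m/s and angle between the y axis of box_mid and the y axis of tray_wide_seat, either way round below 0.22 rad and horizontal distance between brush_mid and tray_narrow_seat below 0.013 m and z of brush_mid in the frame of tray_narrow_seat between 0.0235 and 0.0315 m and angle between the y axis of brush_mid and the y axis of tray_narrow_seat, either way round below 0.22 rad and horizontal distance between jar_mid and tray_large_seat below 0.013 m and z of jar_mid in the frame of tray_large_seat between 0.0285 and 0.0365 m and horizontal distance between dropper_mid and tray_small_seat below 0.013 m and z of dropper_mid in the frame of tray_small_seat between 0.035 and 0.043 m and distance of each of dish_mid, stopper_mid from where it was at the start of the episode below 0.03 m); the robot touches nothing.
It fails at once if the jar or the brown bottle is tipped over (angle between any of jar_mid, dropper_mid's own z axis and vertical above 0.7 rad).
It fails at once if the petri dish or the rubber stopper is pushed away (more than 30 mm) (distance of any of dish_mid, stopper_mid from where it was at the start of the episode above 0.03 m).
It also fails if it takes over 118 s, if anything falls off the work surface, if the arm or the gripper's body presses on something with over 40 N, if the wrist force passes 120 N, or if a joint passes its speed limit or range.

## Working session

There is one attempt and no reset: what is moved stays moved. The work goes in short steps, Python scripts to look and compute and a tool call to move; the robot and the scene stay as the last step left them, time stands still between calls to the robot, and variables do not carry over. Pictures are saved under pics/ and viewed, at most 14 in all, crops included, and the job is handed in when it is done.

Besides the shell and the picture viewer there is one more tool, called after "Emit:" as a command line: name --pt "numbers of a row" for each row, then --argument value for the rest. send_rows: Moves the arm, as the interface text tells. Its arguments: {"type":"object","properties":{"steps":{"type":"array"},"newtons":{"type":"number"}},"required":["steps"]}

```bash
mkdir -p pics; ls
python3 - <<'E'
from bench import status,cams,env
import cv2,numpy as np
s=status.get_obs();print({k:np.round(v,3) for k,v in s.items()},env.nose_length)
for n in("top","side"):
    d=cams.get_image(n);np.savez(f"pics/{n}0.npz",**d);cv2.imwrite(f"pics/{n}0.png",cv2.resize(d["img"][:,:,::-1],(800,600),interpolation=cv2.INTER_CUBIC));print(n,d["fx"],d["cx"],d["cy"],d["extrinsics"].round(3))
E
```

```text
pics
{'t': np.float64(0.0), 'joints': array([ 1.112,  0.492,  1.559,  0.   ,  1.092, -0.106]), 'qd': array([ 0.001, -0.002, -0.   , -0.001,  0.002,  0.   ]), 'tau': array([ 0.0000e+00, -6.1845e+01, -2.6160e+01, -0.0000e+00,  4.0000e-03,
        0.0000e+00]), 'tcp_pos': array([0.216, 0.586, 0.23 ]), 'tool_rot': array([-3.141, -0.   ,  2.789]), 'ft_force': array([ 0.532, -0.409, -0.284]), 'ft_torque': array([ 0.05 ,  0.023, -0.011]), 'grip_force': np.float64(0.0), 'opening': np.float64(0.086)} 0.022
top 359.0297133268871 254.49800726240534 184.17163102952523 [[-0.021 -0.988  0.155  0.407]
 [-1.     0.022  0.003  0.044]
 [-0.006 -0.155 -0.988  1.067]
 [ 0.     0.     0.     1.   ]]
side 457.88560354358214 258.17018553422514 192.73453079772037 [[-0.967 -0.16   0.197  0.301]
 [-0.253  0.57  -0.782  1.082]
 [ 0.012 -0.806 -0.592  0.865]
 [ 0.     0.     0.     1.   ]]
```

View pics/top0.png

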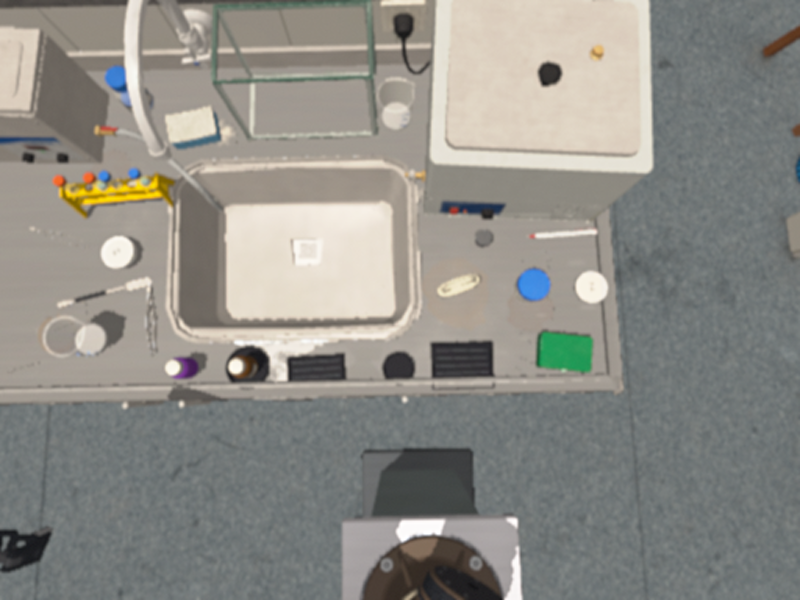

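View pics/side0.png

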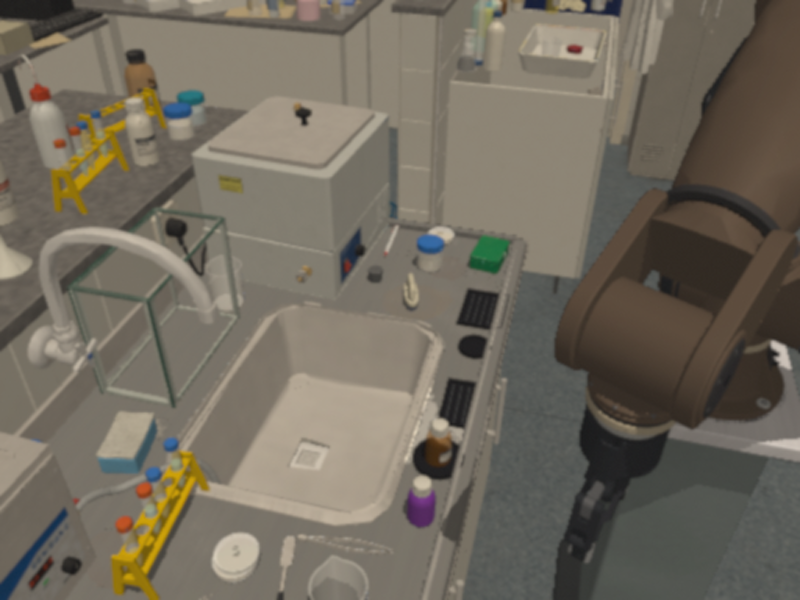

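```bash
cat > h.py <<'E'
import numpy as np,cv2
def cloud(d):
    z=d["range_z"];v,u=np.mgrid[:z.shape[0],:z.shape[1]]
    p=np.stack([(u-d["cx"])/d["fx"]*z,(v-d["cy"])/d["fy"]*z,z],-1)
    E=d["extrinsics"];return p@E[:3,:3].T+E[:3,3]
def plane(d,u,v,h):
    E=d["extrinsics"];r=E[:3,:3]@np.array([(u-d["cx"])/d["fx"],(v-d["cy"])/d["fy"],1.])
    return E[:3,3]+r*(h-E[2,3])/r[2]
E
python3 - <<'E'
from h import *
d=np.load("pics/top0.npz");P=cloud(d)
im=d["img"]
S=im[140:256,102:397,::-1];cv2.imwrite("pics/c1.png",cv2.resize(S,None,fx=2.7,fy=2.7,interpolation=cv2.INTER_CUBIC))
# heights at named points (800px coordinates)
for n,(u,v) in dict(purple=(181,367),brown=(235,366),large=(262,365),narrow=(316,367),small=(399,365),wide=(462,360),brush=(458,286),jar=(534,284),dish=(591,287),box=(565,352),stop=(484,238),lip=(500,383),bench=(430,330),lip2=(612,340)).items():
    u=int(u*.64);v=int(v*.64);print(n,u,v,P[v,u].round(3),im[v,u])
hsv=cv2.cvtColor(im,cv2.COLOR_RGB2HSV)
dark=(hsv[...,2]<60)
z=P[...,2]
reg=(P[...,0]>.3)&(P[...,0]<.75)&(z>-.02)&(z<.12)
def comps(m,name,mn=25):
    n,l,s,c=cv2.connectedComponentsWithStats((m&reg).astype(np.uint8))
    for i in range(1,n):
        if s[i,4]>=mn:
            q=P[l==i];(cx,cy),(w,h),a=cv2.minAreaRect((q[:,:2]*1000).astype(np.float32))
            print(name,s[i],"rect",np.round([cx,cy,w,h,a],1),"z",np.percentile(q[:,2],[5,50,95]).round(3))
comps(dark,"dark")
comps((hsv[...,1]>130)&(hsv[...,0]>45)&(hsv[...,0]<85),"green")
comps((hsv[...,1]>130)&(hsv[...,0]>95)&(hsv[...,0]<120),"blue")
comps((z>.008)&(P[...,1]<0.02)&(P[...,0]<.66)&(P[...,0]>.42),"high",15)
E
```

```text
purple 115 234 [0.433 0.434 0.07 ] [170 164 146]
brown 150 234 [0.431 0.334 0.083] [250 246 236]
large 167 233 [0.434 0.308 0.001] [27 25 29]
narrow 202 234 [0.429 0.205 0.001] [56 55 58]
small 255 233 [0.429 0.049 0.001] [51 50 52]
wide 295 230 [ 0.435 -0.069  0.004] [57 56 58]
brush 293 183 [ 0.572 -0.066  0.024] [242 233 208]
jar 341 181 [ 0.568 -0.197  0.066] [ 65 141 229]
dish 378 183 [ 0.568 -0.32   0.011] [239 230 216]
box 361 225 [ 0.445 -0.256  0.03 ] [ 36 156  88]
stop 309 152 [ 0.664 -0.117  0.024] [122 118 113]
lip 320 245 [ 0.39  -0.14   0.007] [177 170 161]
bench 275 211 [ 0.493 -0.012 -0.001] [174 167 158]
lip2 391 217 [ 0.467 -0.35   0.011] [159 153 145]
dark [308 134   8   6  37] rect [ 698.  -118.8   20.    14.7   84. ] z [0.071 0.076 0.081]
dark [277 219  38  22 490] rect [ 4.369e+02 -7.040e+01  5.890e+01  1.108e+02  4.000e-01] z [-0.001  0.002  0.006]
dark [148 223  23  21 199] rect [439.7 322.7  72.6  48.9  41.4] z [-0.001  0.002  0.016]
dark [185 227  36  16 209] rect [427.  203.5  41.  103.6   1.5] z [-0.001  0.003  0.008]
dark [246 226  19  16 236] rect [428.1
[... 160 characters left out ...]
   5  78] rect [ 707.5 -105.9   71.     2.5   86.1] z [0.059 0.082 0.096]
blue [331 172  21  20 309] rect [ 566.4 -198.    54.4   54.8   24.3] z [0.061 0.064 0.067]
high [368 153  30  81 770] rect [ 540.1 -327.7   77.7  239.3   89.7] z [0.008 0.011 0.015]
high [304 154  11   4  34] rect [ 653.7 -116.3   29.5    9.4   86.3] z [0.013 0.026 0.029]
high [263 156   5  43  88] rect [594.7  14.6 127.9  10.8   0. ] z [0.009 0.011 0.015]
high [328 172  24  23 401] rect [ 564.7 -198.3   57.7   56.5   45.7] z [0.022 0.063 0.066]
high [280 176  27  14 237] rect [574.  -66.3  28.6  81.9  18.4] z [0.018 0.023 0.054]
high [343 213  37  22 700] rect [ 448.6 -258.1   99.9   60.4   88.1] z [0.027 0.032 0.036]
```

View pics/c1.png

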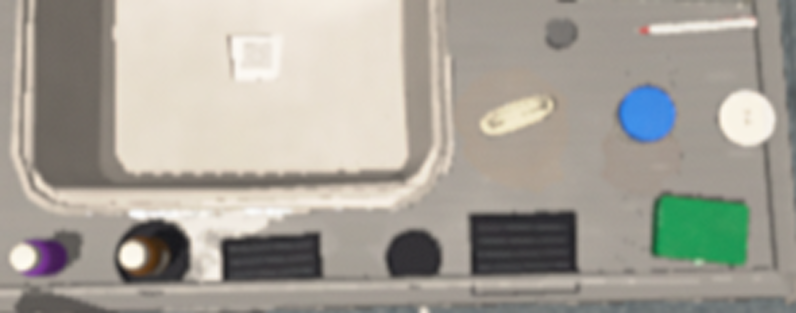

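Emit:
send_rows --pt "0 0 0 0 0 8.5 1" --pt "0 0 0 0 0 8.5 1" --pt "0 0 0 0 0 8.5 1" --pt "0 0 0 0 0 8.5 1" --pt "0 0 0 0 0 8.5 1" --pt "0 0 0 0 0 8.5 1" --pt "0 0 0 0 0 8.5 1" --pt "0 0 0 0 0 8.5 1" --newtons 30

```text
t: 0.9
tcp_pos: [0.2159, 0.5864, 0.2299]
tool_rot: [-3.141, 0.001, 1.596]
ft_force: [-0.5, -0.1, -0.1]
opening: 0.0857
grip_force: 0.0
```

Emit:
send_rows --pt "-40 30 0 0 0 1.8 1" --pt "-40 30 0 0 0 0 1" --pt "-40 30 0 0 0 0 1" --pt "-40 30 0 0 0 0 1" --pt "-40 30 0 0 0 0 1" --pt "-40 30 0 0 0 0 1" --pt "-10 30 0 0 0 0 1" --pt "0 30 0 0 0 0 1"

```text
t: 1.7
tcp_pos: [0.4584, 0.3355, 0.2304]
tool_rot: [-3.141, 0.0, 1.568]
ft_force: [-0.3, 0.5, 0.1]
opening: 0.0854
grip_force: 0.0
```

```bash
cat >> h.py <<'E'
def ortho(d,x0,x1,y0,y1,h,s=2):
    """image of plane z=h; row0=x1 (ahead up), col0=y1 (left), s px/mm, ticks every 50 mm"""
    X=np.arange(x1,x0,-.001/s);Y=np.arange(y1,y0,-.001/s)
    XX,YY=np.meshgrid(X,Y,indexing="ij");E=d["extrinsics"]
    p=(np.stack([XX,YY,np.full_like(XX,h)],-1)-E[:3,3])@E[:3,:3]
    r=np.hypot(p[...,0],p[...,1]);t=np.arctan2(r,p[...,2])/np.maximum(r,1e-9)
    o=cv2.remap(d["img"],(d["cx"]+d["fx"]*t*p[...,0]).astype(np.float32),(d["cy"]+d["fy"]*t*p[...,1]).astype(np.float32),cv2.INTER_LINEAR)[:,:,::-1].copy()
    for k in range(-20,21):
        c=k*.05
        if y0<c<y1:
            u=int((y1-c)*1000*s);cv2.line(o,(u,0),(u,o.shape[0]),(0,255,255),1);cv2.putText(o,f"{k*50}",(u+2,10),0,.35,(0,0,255))
        if x0<c<x1:
            v=int((x1-c)*1000*s);cv2.line(o,(0,v),(o.shape[1],v),(0,255,255),1);cv2.putText(o,f"{k*50}",(2,v-2),0,.35,(0,0,255))
    return o
E
python3 - <<'E'
from h import *
from bench import cams
d=cams.get_image("wrist");np.savez("pics/w1.npz",**d);print(d["extrinsics"].round(3),d["fx"],d["cx"],d["cy"])
a=ortho(d,.34,.5,.0,.40,.01)
cv2.imwrite("pics/w1.png",np.vstack([a,cv2.resize(d["img"][:,:,::-1],(360,270))]) if 0 else a)
E
```

```text
[[ 1.    -0.002 -0.002  0.458]
 [-0.003 -0.965 -0.263  0.403]
 [-0.001  0.263 -0.965  0.373]
 [ 0.     0.     0.     1.   ]] 297.3186396354542 256.05762696289247 189.43490594090403
```

View pics/w1.png

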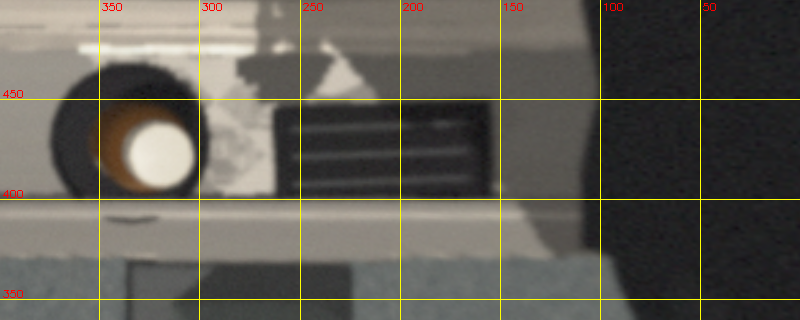

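Emit:
send_rows --pt "0 -15 10 0 0 0 1" --pt "0 -14 30 0 0 0 1" --pt "0 0 40 0 0 0 1" --pt "0 0 40 0 0 0 1" --pt "0 0 30 0 0 0 1" --pt "0 0 20 0 0 0 1" --pt "0 0 14 0 0 0 1" --pt "0 0 0 0 0 0 1"

```text
t: 2.55
tcp_pos: [0.4272, 0.337, 0.0444]
tool_rot: [-3.139, 0.002, 1.571]
ft_force: [-0.1, -1.2, 0.8]
opening: 0.0854
grip_force: 0.0
```

Emit:
send_rows --pt "0 0 0 0 0 0 0.7" --pt "0 0 0 0 0 0 0.6" --pt "0 0 0 0 0 0 0.5" --pt "0 0 0 0 0 0 0.4" --pt "0 0 0 0 0 0 0.3" --pt "0 0 0 0 0 0 0.3" --pt "0 0 0 0 0 0 0.3" --pt "0 0 0 0 0 0 0.3"

```text
t: 3.35
tcp_pos: [0.4285, 0.3377, 0.0471]
tool_rot: [3.14, -0.001, 1.571]
ft_force: [0.0, 0.3, 7.1]
opening: 0.039
grip_force: 29.7
```

Emit:
send_rows --pt "0 0 -15 0 0 0 0.3" --pt "0 0 -35 0 0 0 0.3" --pt "-20 0 -50 0 0 0 0.3" --pt "-40 10 -10 0 0 0 0.3" --pt "-40 10 0 0 0 0 0.3" --pt "-40 10 0 0 0 0 0.3" --pt "-40 0 0 0 0 0 0.3" --pt "-40 0 0 0 0 0 0.3"

```text
t: 4.15
tcp_pos: [0.4579, 0.1173, 0.1529]
tool_rot: [3.141, -0.0, 1.571]
ft_force: [1.2, -0.6, -0.9]
opening: 0.0391
grip_force: 30.5
```

Emit:
send_rows --pt "-40 0 0 0 0 0 0.3" --pt "-35 0 0 0 0 0 0.3" --pt "-30 0 0 0 0 0 0.3" --pt "-20 0 0 0 0 0 0.3" --pt "0 0 0 0 0 0 0.3" --pt "0 0 0 0 0 0 0.3" --pt "0 0 0 0 0 0 0.3" --pt "0 0 0 0 0 0 0.3"

```text
t: 4.95
tcp_pos: [0.458, -0.0053, 0.1526]
tool_rot: [-3.142, -0.0, 1.572]
ft_force: [-0.5, -0.4, -0.4]
opening: 0.0392
grip_force: 30.5
```

Run:
```python
from h import *
from bench import cams
t=np.load("pics/top0.npz")
for n,(u,v) in dict(smallL=(387,255),smallR=(442,255),smallTop=(414,230),wideTL=(470,213),wideTR=(576,213),narTL=(223,236),narTR=(320,234)).items(): print(n,plane(t,102+u/2.7-.3,140+v/2.7-.3,.01).round(4))
d=cams.get_image("wrist");np.savez("pics/w2.npz",**d);print(d["extrinsics"][:3,3].round(3))
cv2.imwrite("pics/w2.png",ortho(d,.34,.5,-.16,.24,.01))
```

```text
smallL [0.4261 0.0779 0.01  ]
smallR [0.4248 0.0185 0.01  ]
smallTop [0.4523 0.0481 0.01  ]
wideTL [ 0.4694 -0.0131  0.01  ]
wideTR [ 0.4669 -0.1282  0.01  ]
narTL [0.4503 0.2555 0.01  ]
narTR [0.4502 0.1502 0.01  ]
[0.457 0.062 0.296]
```

View pics/w2.png

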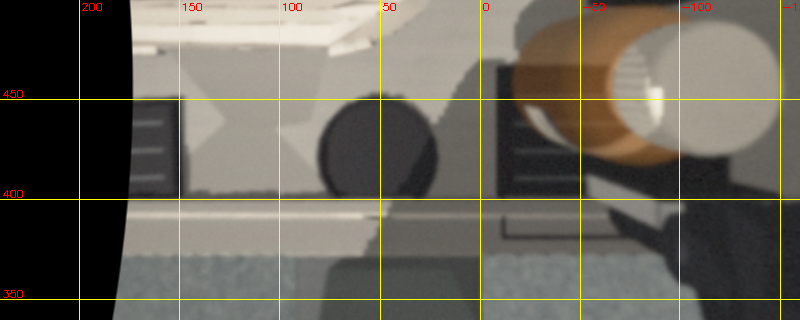

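Emit:
send_rows --pt "20 -12 0 0 0 0 0.3" --pt "20 -12 0 0 0 0 0.3" --pt "17 -10 10 0 0 0 0.3" --pt "0 0 25 0 0 0 0.3" --pt "0 0 25 0 0 0 0.3" --pt "0 0 20 0 0 0 0.3" --pt "0 0 15 0 0 0 0.3" --pt "0 0 0 0 0 0 0.3"

```text
t: 5.8
tcp_pos: [0.4233, 0.0514, 0.0563]
tool_rot: [-3.139, -0.0, 1.571]
ft_force: [-0.0, 0.4, -0.9]
opening: 0.0393
grip_force: 30.5
```

Emit:
send_rows --pt "0 0 3 0 0 0 0.3" --pt "0 0 3 0 0 0 0.3" --pt "0 0 3 0 0 0 0.3" --pt "0 0 0 0 0 0 0.3" --pt "0 0 0 0 0 0 0.3" --pt "0 0 0 0 0 0 0.3" --pt "0 0 0 0 0 0 0.3" --pt "0 0 0 0 0 0 0.3"

```text
t: 6.6
tcp_pos: [0.4241, 0.0509, 0.0487]
tool_rot: [3.141, -0.0, 1.571]
ft_force: [0.4, 0.2, -0.0]
opening: 0.0393
grip_force: 30.5
```

Emit:
send_rows --pt "0 0 1 0 0 0 0.3" --pt "0 0 0 0 0 0 0.3" --pt "0 0 0 0 0 0 0.3" --pt "0 0 0 0 0 0 0.5" --pt "0 0 0 0 0 0 0.6" --pt "0 0 0 0 0 0 0.8" --pt "0 0 0 0 0 0 1" --pt "0 0 0 0 0 0 1"

```text
t: 7.4
tcp_pos: [0.4241, 0.0509, 0.0476]
tool_rot: [3.142, -0.0, 1.571]
ft_force: [-0.3, 0.1, -0.8]
opening: 0.0851
grip_force: 0.0
```

Emit:
send_rows --pt "0 0 -10 0 0 0 1" --pt "0 0 -30 0 0 0 1" --pt "0 0 -40 0 0 0 1" --pt "0 0 -40 0 0 0 1" --pt "-20 20 -20 0 0 0 1" --pt "-40 30 0 0 0 0 1" --pt "-40 30 0 0 0 0 1" --pt "-40 30 0 0 0 0 1"

```text
t: 8.2
tcp_pos: [0.5348, -0.0907, 0.1889]
tool_rot: [3.14, 0.0, 1.571]
ft_force: [0.5, 0.5, 0.6]
opening: 0.0852
grip_force: 0.0
```

Emit:
send_rows --pt "-40 0 -10 0 0 0 1" --pt "-40 0 -10 0 0 0 1" --pt "-40 0 -10 0 0 0 1" --pt "-20 0 -10 0 0 0 1" --pt "-10 0 0 0 0 0 1" --pt "0 0 0 0 0 0 1" --pt "0 0 0 0 0 0 1" --pt "0 0 0 0 0 0 1"

```text
t: 9.0
tcp_pos: [0.5339, -0.2379, 0.2273]
tool_rot: [-3.141, -0.001, 1.572]
ft_force: [-0.4, 0.8, -0.6]
opening: 0.0856
grip_force: 0.0
```

Run:
```python
from h import *
from bench import cams
d=cams.get_image("wrist");np.savez("pics/w3.npz",**d);print(d["extrinsics"][:3,3].round(3))
cv2.imwrite("pics/w3.png",ortho(d,.36,.66,-.34,.06,.034))
```

```text
[ 0.533 -0.171  0.37 ]
```

View pics/w3.png

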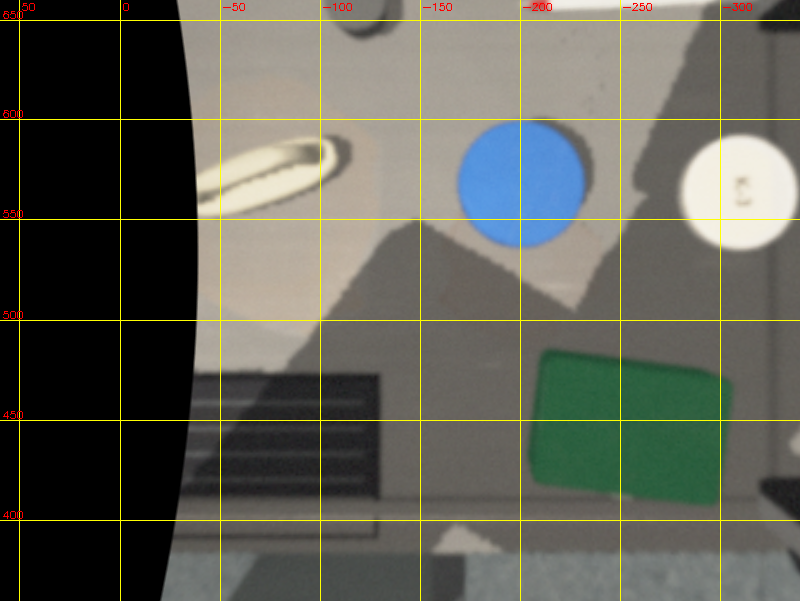

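Emit:
send_rows --pt "20 15 10 0 0 0 1" --pt "21 15 30 0 0 0 1" --pt "0 0 40 0 0 0 1" --pt "0 0 40 0 0 0 1" --pt "0 0 35 0 0 0 1" --pt "0 0 20 0 0 0 1" --pt "0 0 16 0 0 0 1" --pt "0 0 0 0 0 0 1"

```text
t: 9.85
tcp_pos: [0.5631, -0.1969, 0.0345]
tool_rot: [-3.138, -0.002, 1.572]
ft_force: [0.8, 0.1, 0.1]
opening: 0.0857
grip_force: 0.0
```

Emit:
send_rows --pt "0 0 0 0 0 0 0.8" --pt "0 0 0 0 0 0 0.7" --pt "0 0 0 0 0 0 0.6" --pt "0 0 0 0 0 0 0.5" --pt "0 0 0 0 0 0 0.5" --pt "0 0 0 0 0 0 0.5" --pt "0 0 0 0 0 0 0.5" --pt "0 0 0 0 0 0 0.5"

```text
t: 10.65
tcp_pos: [0.5646, -0.1982, 0.038]
tool_rot: [3.139, 0.001, 1.571]
ft_force: [-0.0, 1.3, 7.3]
opening: 0.0583
grip_force: 32.0
```

Emit:
send_rows --pt "0 0 -15 0 0 0 0.5" --pt "0 0 -35 0 0 0 0.5" --pt "0 0 -40 0 0 0 0.5" --pt "20 0 -30 0 0 0 0.5" --pt "40 0 0 0 0 0 0.5" --pt "40 0 0 0 0 0 0.5" --pt "40 0 0 0 0 0 0.5" --pt "40 -10 0 0 0 0 0.5"

```text
t: 11.45
tcp_pos: [0.5544, -0.0168, 0.1579]
tool_rot: [3.14, 0.0, 1.57]
ft_force: [0.7, 0.4, -0.6]
opening: 0.0578
grip_force: 32.8
```

Emit:
send_rows --pt "40 -15 0 0 0 0 0.5" --pt "40 -15 0 0 0 0 0.5" --pt "40 -15 0 0 0 0 0.5" --pt "40 -15 0 0 0 0 0.5" --pt "40 -15 0 0 0 0 0.5" --pt "40 -15 0 0 0 0 0.5" --pt "40 -15 0 0 0 0 0.5" --pt "30 -5 0 0 0 0 0.5"

```text
t: 12.25
tcp_pos: [0.4426, 0.2938, 0.1579]
tool_rot: [3.141, -0.0, 1.572]
ft_force: [0.5, -0.8, -1.5]
opening: 0.0581
grip_force: 32.8
```

Emit:
send_rows --pt "20 -8 0 0 0 0 0.5" --pt "21 -7 0 0 0 0 0.5" --pt "0 0 20 0 0 0 0.5" --pt "0 0 30 0 0 0 0.5" --pt "0 0 25 0 0 0 0.5" --pt "0 0 20 0 0 0 0.5" --pt "0 0 10 0 0 0 0.5" --pt "0 0 0 0 0 0 0.5"

```text
t: 13.05
tcp_pos: [0.4289, 0.3327, 0.0514]
tool_rot: [-3.141, 0.001, 1.57]
ft_force: [-0.1, 0.2, -0.8]
opening: 0.058
grip_force: 32.8
```

Emit:
send_rows --pt "0 0 3 0 0 0 0.5" --pt "0 0 3 0 0 0 0.5" --pt "0 0 3 0 0 0 0.5" --pt "0 0 1 0 0 0 0.5" --pt "0 0 0 0 0 0 0.5" --pt "0 0 0 0 0 0 0.5" --pt "0 0 0 0 0 0 0.5" --pt "0 0 0 0 0 0 0.5"

```text
t: 13.85
tcp_pos: [0.4292, 0.3329, 0.0417]
tool_rot: [3.141, -0.0, 1.571]
ft_force: [0.2, 0.4, -1.0]
opening: 0.058
grip_force: 32.8
```

Emit:
send_rows --pt "0 0 1.5 0 0 0 0.5" --pt "0 0 0 0 0 0 0.5" --pt "0 0 0 0 0 0 0.5" --pt "0 0 0 0 0 0 0.7" --pt "0 0 0 0 0 0 0.8" --pt "0 0 0 0 0 0 0.9" --pt "0 0 0 0 0 0 1" --pt "0 0 0 0 0 0 1"

```text
t: 14.65
tcp_pos: [0.4291, 0.3329, 0.04]
tool_rot: [-3.142, 0.0, 1.571]
ft_force: [-0.6, -0.5, -0.5]
opening: 0.0859
grip_force: 0.0
```

Emit:
send_rows --pt "0 0 -10 0 0 0 1" --pt "0 0 -30 0 0 0 1" --pt "0 0 -40 0 0 0 1" --pt "0 0 -40 0 0 0 1" --pt "-20 10 -30 0 0 0 1" --pt "-40 10 0 0 0 0 1" --pt "-40 10 0 0 0 0 1" --pt "-40 10 0 0 0 0 1"

```text
t: 15.45
tcp_pos: [0.4691, 0.1915, 0.1912]
tool_rot: [3.14, -0.0, 1.571]
ft_force: [0.5, -0.5, -0.6]
opening: 0.0858
grip_force: 0.0
```

Emit:
send_rows --pt "-40 10 0 0 0 0 1" --pt "-40 10 0 0 0 0 1" --pt "-40 10 0 0 0 0 1" --pt "-40 10 0 0 0 0 1" --pt "-40 0 0 0 0 0 1" --pt "-40 0 0 0 0 0 1" --pt "-40 0 0 0 0 0 1" --pt "0 0 0 0 0 0 1"

```text
t: 16.25
tcp_pos: [0.509, -0.0909, 0.1907]
tool_rot: [3.141, 0.001, 1.567]
ft_force: [1.1, 0.2, -0.6]
opening: 0.0852
grip_force: 0.0
```

Run:
```python
from h import *
from bench import cams
d=cams.get_image("top");np.savez("pics/top1.npz",**d)
a=cv2.resize(d["img"][200:256,102:302,::-1],None,fx=4,fy=4,interpolation=cv2.INTER_CUBIC)
w=cams.get_image("wrist");np.savez("pics/w4.npz",**w)
b=ortho(w,.48,.64,-.22,.18,.05)
cv2.imwrite("pics/m1.png",np.vstack([a,b]))
P=cloud(d);hsv=cv2.cvtColor(d["img"],cv2.COLOR_RGB2HSV)
m=(hsv[...,1]>130)&(hsv[...,0]>95)&(hsv[...,0]<120)&(P[...,1]>.25)&(P[...,0]<.5)&(P[...,1]<.4)
print("jar",m.sum(),np.median(P[m],0).round(3),P[m].mean(0).round(3))
q=P[(P[...,2]>.06)&(P[...,0]<.47)&(P[...,0]>.39)&(abs(P[...,1]-.05)<.04)];print("bottle",len(q),q.mean(0).round(3))
print(w["extrinsics"][:3,3])
```

```text
jar 348 [0.431 0.331 0.067] [0.431 0.33  0.065]
bottle 852 [0.409 0.044 0.964]
[ 0.50836534 -0.02162457  0.33359315]
```

View pics/m1.png

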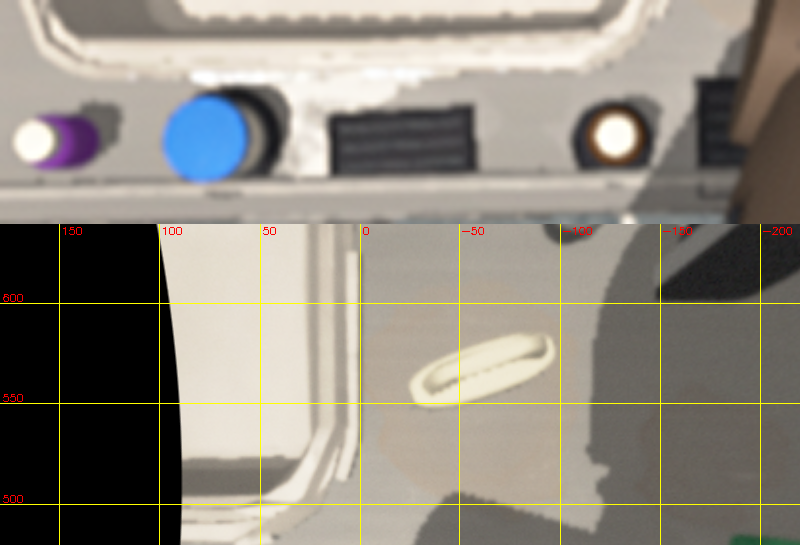

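Emit:
send_rows --pt "13 32 0 0 0 0 1" --pt "13 31 0 0 0 0 1" --pt "0 0 20 0 0 -6.5 1" --pt "0 0 30 0 0 -6 1" --pt "0 0 30 0 0 -6 1" --pt "0 0 35 0 0 0 1" --pt "0 0 25 0 0 0 1" --pt "0 0 15 0 0 0 1"

```text
t: 17.15
tcp_pos: [0.5713, -0.0593, 0.0335]
tool_rot: [-3.14, -0.001, 1.895]
ft_force: [0.4, 0.6, 0.0]
opening: 0.0852
grip_force: 0.0
```

Emit:
send_rows --pt "0 0 0 0 0 0 1" --pt "0 0 0 0 0 0 0.7" --pt "0 0 0 0 0 0 0.5" --pt "0 0 0 0 0 0 0.3" --pt "0 0 0 0 0 0 0.2" --pt "0 0 0 0 0 0 0.2" --pt "0 0 0 0 0 0 0.2" --pt "0 0 0 0 0 0 0.2"

```text
t: 17.95
tcp_pos: [0.5724, -0.0612, 0.0356]
tool_rot: [3.14, 0.0, 1.893]
ft_force: [1.9, 1.6, 5.0]
opening: 0.0171
grip_force: 11.6
```

Emit:
send_rows --pt "0 0 0 0 0 0 0.1" --pt "0 0 0 0 0 0 0" --pt "0 0 0 0 0 0 0" --pt "0 0 0 0 0 0 0" --pt "0 0 0 0 0 0 0" --pt "0 0 0 0 0 0 0" --pt "0 0 0 0 0 0 0" --pt "0 0 0 0 0 0 0"

```text
t: 18.75
tcp_pos: [0.5725, -0.0611, 0.0356]
tool_rot: [3.14, 0.0, 1.893]
ft_force: [1.0, 2.0, 6.4]
opening: 0.0161
grip_force: 29.0
```

Emit:
send_rows --pt "0 0 -10 0 0 0 0" --pt "0 0 -20 0 0 0 0" --pt "0 0 -40 0 0 0 0" --pt "0 0 -40 0 0 0 0" --pt "0 0 0 0 0 6 0" --pt "0 0 0 0 0 6.4 0" --pt "0 0 0 0 0 6 0" --pt "0 0 0 0 0 0 0"

```text
t: 19.55
tcp_pos: [0.5718, -0.0612, 0.1455]
tool_rot: [-3.141, -0.0, 1.571]
ft_force: [0.3, 0.1, -0.9]
opening: 0.0156
grip_force: 28.4
```

Run:
```python
from h import *
from bench import cams
d=cams.get_image("wrist")
a=cv2.resize(d["img"][:,:,::-1],None,fx=.9,fy=.9,interpolation=cv2.INTER_AREA)
s=cams.get_image("side");b=s["img"][130:230,220:345,::-1]
b=cv2.resize(b,(332,345))
cv2.imwrite("pics/m2.png",np.hstack([a[:345],b]))
```

```text
(no output)
```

View pics/m2.png

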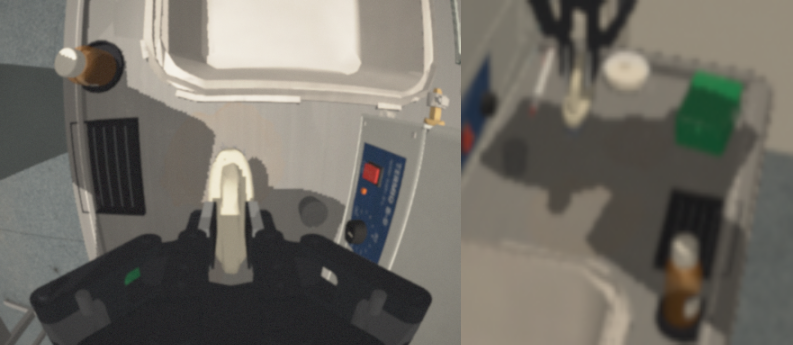

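Emit:
send_rows --pt "35 0 0 0 0 0 0" --pt "40 0 0 0 0 0 0" --pt "40 -15 0 0 0 0 0" --pt "40 -20 0 0 0 0 0" --pt "40 -30 0 0 0 0 0" --pt "40 -30 0 0 0 0 0" --pt "34 -30 0 0 0 0 0" --pt "0 -23 0 0 0 0 0"

```text
t: 20.45
tcp_pos: [0.4218, 0.2103, 0.1452]
tool_rot: [3.141, -0.0, 1.578]
ft_force: [0.6, -1.6, -0.2]
opening: 0.0158
grip_force: 28.4
```

Emit:
send_rows --pt "0 0 0 0 0 0 0" --pt "0 0 20 0 0 0 0" --pt "0 0 25 0 0 0 0" --pt "0 0 25 0 0 0 0" --pt "0 0 20 0 0 0 0" --pt "0 0 8 0 0 0 0" --pt "0 0 0 0 0 0 0" --pt "0 0 0 0 0 0 0"

```text
t: 21.25
tcp_pos: [0.4242, 0.2076, 0.0477]
tool_rot: [3.141, -0.0, 1.573]
ft_force: [0.1, 0.4, -1.5]
opening: 0.016
grip_force: 28.4
```

Emit:
send_rows --pt "0 0 3 0 0 0 0" --pt "0 0 3 0 0 0 0" --pt "0 0 2 0 0 0 0" --pt "0 0 1 0 0 0 0" --pt "0 0 0 0 0 0 0" --pt "0 0 0 0 0 0 0" --pt "0 0 0 0 0 0 0" --pt "0 0 0 0 0 0 0"

```text
t: 22.05
tcp_pos: [0.424, 0.2077, 0.0386]
tool_rot: [3.141, -0.0, 1.572]
ft_force: [0.2, -0.8, 5.9]
opening: 0.0161
grip_force: 29.9
```

Emit:
send_rows --pt "0 0 0 0 0 0 0.25" --pt "0 0 0 0 0 0 0.4" --pt "0 0 0 0 0 0 0.6" --pt "0 0 0 0 0 0 0.6" --pt "0 0 0 0 0 0 0.6" --pt "0 0 -10 0 0 0 0.6" --pt "0 0 -20 0 0 0 0.8" --pt "0 0 -30 0 0 0 1"

```text
t: 22.85
tcp_pos: [0.4231, 0.2074, 0.0985]
tool_rot: [-3.139, 0.001, 1.572]
ft_force: [-0.2, 0.3, 0.2]
opening: 0.078
grip_force: 0.0
```

Emit:
send_rows --pt "0 0 -40 0 0 0 1" --pt "0 10 -40 0 0 0 1" --pt "-40 10 -20 0 0 0 1" --pt "-40 10 0 0 0 0 1" --pt "-40 10 0 0 0 0 1" --pt "-40 0 0 0 0 0 1" --pt "-40 0 0 0 0 0 1" --pt "-40 0 0 0 0 0 1"

```text
t: 23.65
tcp_pos: [0.4636, -0.0339, 0.1989]
tool_rot: [3.141, 0.0, 1.572]
ft_force: [0.8, -0.2, -0.4]
opening: 0.0855
grip_force: 0.0
```

Emit:
send_rows --pt "-40 0 0 0 0 0 1" --pt "-40 0 0 0 0 0 1" --pt "-40 0 0 0 0 0 1" --pt "-40 0 0 0 0 0 1" --pt "-30 0 0 0 0 0 1" --pt "-20 -20 0 0 0 7 1" --pt "0 0 0 0 0 0 1" --pt "0 0 0 0 0 0 1"

```text
t: 24.45
tcp_pos: [0.444, -0.2425, 0.1986]
tool_rot: [3.141, -0.0, 1.45]
ft_force: [0.5, -0.4, 0.7]
opening: 0.0856
grip_force: 0.0
```

Run:
```python
from h import *
from bench import cams
d=cams.get_image("top");np.savez("pics/top2.npz",**d)
a=cv2.resize(d["img"][200:256,102:302,::-1],None,fx=4,fy=4,interpolation=cv2.INTER_CUBIC)
cv2.imwrite("pics/m3.png",a)
P=cloud(d);z=P[...,2]
def box(n,x0,x1,y0,y1,z0,z1):
    m=(P[...,0]>x0)&(P[...,0]<x1)&(P[...,1]>y0)&(P[...,1]<y1)&(z>z0)&(z<z1);q=P[m]
    print(n,len(q),q.mean(0).round(3),np.round(cv2.minAreaRect((q[:,:2]*1000).astype(np.float32)),1) if 0 else cv2.minAreaRect((q[:,:2]*1000).astype(np.float32)))
box("brush",.40,.45,.14,.26,.016,.08);box("jar",.38,.48,.29,.38,.05,.09);box("bottle",.38,.46,.02,.09,.07,.1);box("boxtop",.38,.5,-.33,-.19,.025,.05)
```

```text
brush 251 [0.424 0.2   0.035] ((424.6290283203125, 201.27911376953125), (81.04144287109375, 25.73613166809082), 88.79633331298828)
jar 375 [0.428 0.33  0.067] ((428.21356201171875, 330.5453796386719), (56.652103424072266, 55.201805114746094), 89.68147277832031)
bottle 74 [0.426 0.047 0.08 ] ((425.3222351074219, 47.792198181152344), (23.05031394958496, 24.98985481262207), 43.5650749206543)
boxtop 662 [ 0.446 -0.25   0.032] ((444.21649169921875, -252.8156280517578), (86.57040405273438, 67.54962921142578), 82.32411193847656)
```

View pics/m3.png

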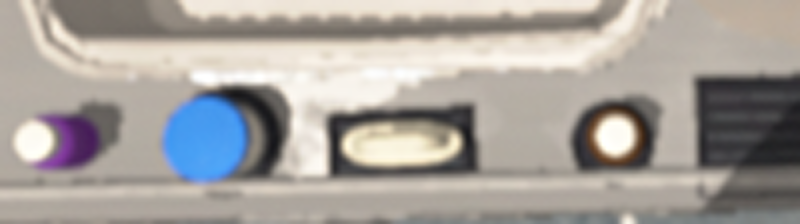

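Emit:
send_rows --pt "-12 4 0 0 0 0 1" --pt "0 0 30 0 0 0 1" --pt "0 0 40 0 0 0 1" --pt "0 0 40 0 0 0 1" --pt "0 0 30 0 0 0 1" --pt "0 0 20 0 0 0 1" --pt "0 0 6 0 0 0 1" --pt "0 0 0 0 0 0 1"

```text
t: 25.3
tcp_pos: [0.4471, -0.2547, 0.0317]
tool_rot: [-3.141, -0.001, 1.451]
ft_force: [0.6, 0.9, 0.8]
opening: 0.0858
grip_force: 0.0
```

Emit:
send_rows --pt "0 0 0 0 0 0 0.9" --pt "0 0 0 0 0 0 0.8" --pt "0 0 0 0 0 0 0.7" --pt "0 0 0 0 0 0 0.6" --pt "0 0 0 0 0 0 0.6" --pt "0 0 0 0 0 0 0.6" --pt "0 0 0 0 0 0 0.6" --pt "0 0 0 0 0 0 0.6" --newtons 50

```text
t: 26.1
tcp_pos: [0.4468, -0.2547, 0.0321]
tool_rot: [3.142, -0.0, 1.45]
ft_force: [0.6, 0.4, -0.3]
opening: 0.0513
grip_force: 0.0
```

Run:
```python
from h import *
from bench import cams,env,status
print(env.nose_length,status.get_obs()["opening"])
d=cams.get_image("wrist")
a=cv2.resize(d["img"][:,:,::-1],None,fx=.9,fy=.9,interpolation=cv2.INTER_AREA)
s=cams.get_image("side");b=s["img"][130:220,270:360,::-1]
b=cv2.resize(b,(330,345),interpolation=cv2.INTER_CUBIC)
cv2.imwrite("pics/m4.png",np.hstack([a[:345],b]))
```

```text
0.022 0.05134065790960699
```

View pics/m4.png

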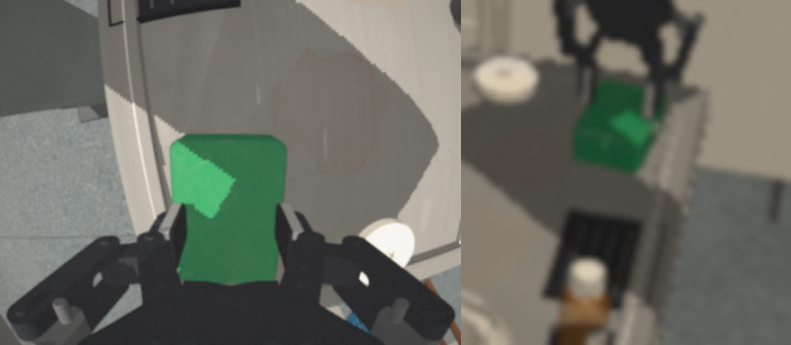

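Emit:
send_rows --pt "0 0 0 0 0 0 0.8" --pt "0 0 0 0 0 0 1" --pt "0 0 0 0 0 0 1" --pt "0 0 0 0 0 0 1" --pt "0 0 2 0 0 0 1" --pt "0 0 2 0 0 0 1" --pt "0 0 0 0 0 0 1" --pt "0 0 0 0 0 0 1"

```text
t: 27.0
tcp_pos: [0.4468, -0.2547, 0.028]
tool_rot: [-3.141, -0.0, 1.45]
ft_force: [0.2, -0.6, -0.7]
opening: 0.0853
grip_force: 0.0
```

Run:
```python
from h import *
from bench import cams
d=cams.get_image("wrist");np.savez("pics/w5.npz",**d)
a=cv2.resize(d["img"][120:384,:,::-1],(800,412),interpolation=cv2.INTER_CUBIC)
cv2.imwrite("pics/m5.png",a)
z=d["range_z"]
print("finger/box depth rows",[[round(float(z[v,u]),3) for u in range(150,350,10)] for v in (200,230,250,270,290)])
```

```text
finger/box depth rows [[0.169, 0.169, 0.169, 0.18, 0.145, 0.144, 0.145, 0.144, 0.144, 0.144, 0.145, 0.144, 0.145, 0.145, 0.145, 0.144, 0.145, 0.182, 0.179, 0.181], [0.175, 0.176, 0.175, 0.173, 0.15, 0.15, 0.149, 0.148, 0.148, 0.149, 0.149, 0.149, 0.149, 0.149, 0.149, 0.149, 0.148, 0.186, 0.185, 0.185], [0.116, 0.124, 0.142, 0.176, 0.157, 0.152, 0.151, 0.151, 0.151, 0.151, 0.15, 0.153, 0.152, 0.151, 0.151, 0.152, 0.152, 0.189, 0.189, 0.189], [0.113, 0.125, 0.141, 0.182, 0.181, 0.155, 0.156, 0.155, 0.155, 0.155, 0.154, 0.155, 0.155, 0.155, 0.155, 0.155, 0.156, 0.193, 0.193, 0.193], [0.079, 0.122, 0.186, 0.185, 0.185, 0.158, 0.158, 0.159, 0.158, 0.157, 0.158, 0.158, 0.158, 0.158, 0.158, 0.159, 0.16, 0.198, 0.197, 0.198]]
```

View pics/m5.png

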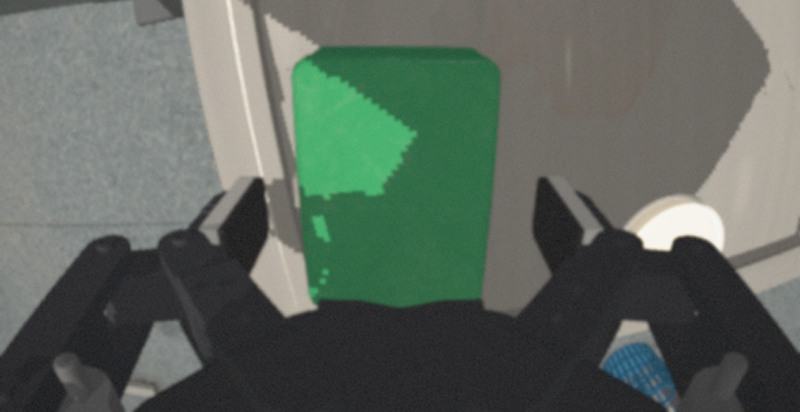

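Run:
```python
from h import *
d=np.load("pics/w5.npz");z=d["range_z"];v,u=np.mgrid[:384,:512]
a=u-d["cx"];b=v-d["cy"];r=np.hypot(a,b);th=r/d["fx"];k=np.tan(th)/np.maximum(r,1e-9)
P=np.stack([a*k*z,b*k*z,z],-1)@d["extrinsics"][:3,:3].T+d["extrinsics"][:3,3]
for v in (236,245,255,268):
    print(v,[(u,*P[v,u].round(3)) for u in (*range(140,176,4),*range(340,376,4))])
```

```text
236 [(140, np.float64(-0.088), np.float64(-0.62), np.float64(-0.904)), (144, np.float64(0.376), np.float64(-0.253), np.float64(0.01)), (148, np.float64(0.378), np.float64(-0.254), np.float64(0.009)), (152, np.float64(0.399), np.float64(-0.238), np.float64(0.049)), (156, np.float64(0.401), np.float64(-0.237), np.float64(0.05)), (160, np.float64(0.403), np.float64(-0.238), np.float64(0.05)), (164, np.float64(0.405), np.float64(-0.238), np.float64(0.048)), (168, np.float64(0.405), np.float64(-0.24), np.float64(0.044)), (172, np.float64(0.394), np.float64(-0.255), np.float64(0.009)), (340, np.float64(0.498), np.float64(-0.272), np.float64(-0.0)), (344, np.float64(0.489), np.float64(-0.251), np.float64(0.043)), (348, np.float64(0.49), np.float64(-0.249), np.float64(0.047)), (352, np.float64(0.491), np.float64(-0.248), np.float64(0.05)), (356, np.float64(0.494), np.float64(-0.249), np.float64(0.049)), (360, np.float64(0.496), np.float64(-0.249), np.float64(0.049)), (364, np.float64(0.515), np.float64(-0.274), np.float64(-0.0)), (368, np.float64(0.519), np.float64(-0.275), np.float64(-0.002
[... 2885 characters left out ...]
t64(0.403), np.float64(-0.255), np.float64(0.049)), (172, np.float64(0.389), np.float64(-0.277), np.float64(0.009)), (340, np.float64(0.499), np.float64(-0.297), np.float64(-0.002)), (344, np.float64(0.488), np.float64(-0.266), np.float64(0.048)), (348, np.float64(0.488), np.float64(-0.262), np.float64(0.055)), (352, np.float64(0.489), np.float64(-0.26), np.float64(0.059)), (356, np.float64(0.489), np.float64(-0.256), np.float64(0.065)), (360, np.float64(0.489), np.float64(-0.254), np.float64(0.069)), (364, np.float64(0.489), np.float64(-0.251), np.float64(0.073)), (368, np.float64(0.49), np.float64(-0.249), np.float64(0.077)), (372, np.float64(0.491), np.float64(-0.249), np.float64(0.078))]
```

Emit:
send_rows --pt "0 0 5 0 0 0 1" --pt "0 0 5 0 0 0 1" --pt "0 0 4 0 0 0 1" --pt "0 0 2 0 0 0 1" --pt "0 0 2 0 0 0 1" --pt "0 0 0 0 0 0 1" --pt "0 0 0 0 0 0 1" --pt "0 0 0 0 0 0 1"

```text
t: 27.85
tcp_pos: [0.4469, -0.2548, 0.0102]
tool_rot: [3.141, 0.0, 1.45]
ft_force: [0.2, -0.2, 0.0]
opening: 0.0854
grip_force: 0.0
```

Run:
```python
from h import *
from bench import cams,status
s=status.get_obs();print(s["tcp_pos"],s["ft_force"])
d=cams.get_image("wrist");z=d["range_z"];v,u=np.mgrid[:384,:512]
a=u-d["cx"];b=v-d["cy"];r=np.hypot(a,b);th=r/d["fx"];k=np.tan(th)/np.maximum(r,1e-9)
P=np.stack([a*k*z,b*k*z,z],-1)@d["extrinsics"][:3,:3].T+d["extrinsics"][:3,3]
for v in (240,250):
    print(v,[(u,*(P[v,u]*1000).astype(int).tolist()) for u in (*range(156,188,4),*range(336,356,4))])
```

```text
[ 0.44688124 -0.2547627   0.01020943] [ 0.23548445 -0.18133165  0.01769704]
240 [(156, 403, -237, 36), (160, 404, -238, 35), (164, 404, -239, 32), (168, 404, -242, 25), (172, 400, -249, 9), (176, 399, -253, 1), (180, 401, -254, -1), (184, 414, -240, 32), (336, 491, -266, -1), (340, 494, -265, 0), (344, 489, -252, 25), (348, 489, -250, 30), (352, 490, -248, 35)]
250 [(156, 404, -238, 43), (160, 404, -241, 39), (164, 404, -244, 33), (168, 403, -246, 27), (172, 398, -256, 8), (176, 401, -256, 8), (180, 410, -247, 27), (184, 413, -245, 32), (336, 491, -272, 0), (340, 494, -272, -1), (344, 488, -257, 26), (348, 489, -254, 32), (352, 489, -252, 37)]
```

Emit:
send_rows --pt "0 0 3 0 0 0 1" --pt "0 0 3 0 0 0 1" --pt "0 0 2 0 0 0 1" --pt "0 0 0 0 0 0 0.9" --pt "0 0 0 0 0 0 0.8" --pt "0 0 0 0 0 0 0.7" --pt "0 0 0 0 0 0 0.6" --pt "0 0 0 0 0 0 0.6"

```text
t: 28.7
tcp_pos: [0.4467, -0.2547, 0.0023]
tool_rot: [-3.142, -0.0, 1.45]
ft_force: [-1.4, 1.3, 5.9]
opening: 0.065
grip_force: 55.8
```

Emit:
send_rows --pt "0 0 0 0 0 0 0.6" --pt "0 0 0 0 0 0 0.6" --pt "0 0 0 0 0 0 0.6" --pt "0 0 -3 0 0 0 0.6" --pt "0 0 -10 0 0 0 0.6" --pt "0 0 -20 0 0 0 0.6" --pt "0 0 -30 0 0 0 0.6" --pt "0 0 -30 0 0 0 0.6"

```text
t: 29.5
tcp_pos: [0.4467, -0.2546, 0.0965]
tool_rot: [-3.141, -0.0, 1.45]
ft_force: [0.8, 0.2, -0.6]
opening: 0.0654
grip_force: 55.6
```

Emit:
send_rows --pt "0 0 0 0 0 -6.9 0.6" --pt "20 0 0 0 0 0 0.6" --pt "40 0 0 0 0 0 0.6" --pt "40 -5 0 0 0 0 0.6" --pt "40 -10 0 0 0 0 0.6" --pt "30 -6 0 0 0 0 0.6" --pt "15 0 0 0 0 0 0.6" --pt "0 0 0 0 0 0 0.6"

```text
t: 30.3
tcp_pos: [0.4257, -0.0683, 0.0958]
tool_rot: [3.141, 0.0, 1.573]
ft_force: [-0.4, -0.3, -1.8]
opening: 0.0654
grip_force: 55.5
```

Emit:
send_rows --pt "0 0 10 0 0 0 0.6" --pt "0 0 20 0 0 0 0.6" --pt "0 0 25 0 0 0 0.6" --pt "0 0 15 0 0 0 0.6" --pt "0 0 8 0 0 0 0.6" --pt "0 0 0 0 0 0 0.6" --pt "0 0 0 0 0 0 0.6" --pt "0 0 0 0 0 0 0.6"

```text
t: 31.1
tcp_pos: [0.4262, -0.07, 0.0177]
tool_rot: [3.141, 0.0, 1.57]
ft_force: [0.3, 0.0, -0.5]
opening: 0.0648
grip_force: 55.6
```

Emit:
send_rows --pt "0 0 2 0 0 0 0.6" --pt "0 0 2 0 0 0 0.6" --pt "0 0 2 0 0 0 0.6" --pt "0 0 2 0 0 0 0.6" --pt "0 0 1 0 0 0 0.6" --pt "0 0 0 0 0 0 0.6" --pt "0 0 0 0 0 0 0.6" --pt "0 0 0 0 0 0 0.6"

```text
t: 31.9
tcp_pos: [0.4259, -0.0697, 0.0081]
tool_rot: [3.141, -0.0, 1.571]
ft_force: [0.3, 0.2, -0.6]
opening: 0.0652
grip_force: 55.6
```

Emit:
send_rows --pt "0 0 2 0 0 0 0.6" --pt "0 0 1 0 0 0 0.6" --pt "0 0 0 0 0 0 0.6" --pt "0 0 0 0 0 0 0.6" --pt "0 0 0 0 0 0 0.6" --pt "0 0 0 0 0 0 0.6" --pt "0 0 0 0 0 0 0.6" --pt "0 0 0 0 0 0 0.6"

```text
t: 32.7
tcp_pos: [0.4259, -0.0697, 0.0052]
tool_rot: [3.141, -0.0, 1.571]
ft_force: [0.1, 0.6, 5.0]
opening: 0.0653
grip_force: 56.3
```

Contact with the floor at the expected height; release and back off.

Emit:
send_rows --pt "0 0 0 0 0 0 0.8" --pt "0 0 0 0 0 0 0.9" --pt "0 0 0 0 0 0 1" --pt "0 0 0 0 0 0 1" --pt "0 0 0 0 0 0 1" --pt "0 0 -10 0 0 0 1" --pt "0 0 -20 0 0 0 1" --pt "0 0 -40 0 0 0 1"

```text
t: 33.5
tcp_pos: [0.4249, -0.0695, 0.075]
tool_rot: [-3.138, -0.001, 1.57]
ft_force: [0.7, -0.4, -0.0]
opening: 0.0853
grip_force: 0.0
```

Emit:
send_rows --pt "0 0 -40 0 0 0 1" --pt "0 0 -40 0 0 0 1" --pt "-10 10 -40 0 0 0 1" --pt "-40 10 -10 0 0 0 1" --pt "-40 10 0 0 0 0 1" --pt "-40 0 0 0 0 0 1" --pt "-40 0 0 0 0 0 1" --pt "0 0 0 0 0 0 1"

```text
t: 34.3
tcp_pos: [0.4556, -0.2434, 0.2057]
tool_rot: [3.141, 0.001, 1.567]
ft_force: [-0.0, -0.1, -0.2]
opening: 0.0852
grip_force: 0.0
```

Run:
```python
from h import *
from bench import cams
d=cams.get_image("top")
a=cv2.resize(d["img"][140:256,102:397,::-1],None,fx=2.7,fy=2.7,interpolation=cv2.INTER_CUBIC)
s=cams.get_image("side");b=cv2.resize(s["img"][140:320,230:350,::-1],(187,280),interpolation=cv2.INTER_CUBIC)
w=cams.get_image("wrist");c=ortho(w,.36,.5,-.16,.14,.03,2)[:280]
m=np.zeros((593,796,3),np.uint8);m[:a.shape[0],:a.shape[1]]=a[:,:796];m[313:,:187]=b;m[313:313+c.shape[0],196:196+c.shape[1]]=c
cv2.imwrite("pics/f1.png",m)
P=cloud(d);z=P[...,2]
def box(n,x0,x1,y0,y1,z0,z1):
    k=(P[...,0]>x0)&(P[...,0]<x1)&(P[...,1]>y0)&(P[...,1]<y1)&(z>z0)&(z<z1);q=P[k]
    print(n,len(q),q.mean(0).round(3),np.percentile(q[:,2],[10,90]).round(3),cv2.minAreaRect((q[:,:2]*1000).astype(np.float32)))
box("brush",.40,.45,.14,.26,.016,.08);box("jar",.38,.48,.29,.38,.05,.09);box("bottle",.38,.46,.02,.09,.07,.1);box("box",.38,.5,-.13,-.005,.025,.05)
box("dish",.52,.61,-.35,-.26,.008,.03);box("stop",.63,.69,-.14,-.09,.015,.035)
```

```text
Traceback (most recent call last):
ValueError: could not broadcast input array from shape (280,601,3) into shape (280,600,3)
```

Run:
```python
from h import *
from bench import cams
d=cams.get_image("top")
a=cv2.resize(d["img"][140:256,102:397,::-1],(796,313),interpolation=cv2.INTER_CUBIC)
s=cams.get_image("side");b=cv2.resize(s["img"][140:320,230:350,::-1],(187,280),interpolation=cv2.INTER_CUBIC)
w=cams.get_image("wrist");c=ortho(w,.36,.5,-.16,.14,.03,2)[:280,:600]
cv2.imwrite("pics/f1.png",np.vstack([a,np.hstack([b,np.zeros((280,9,3),np.uint8),c])]))
P=cloud(d);z=P[...,2]
def box(n,x0,x1,y0,y1,z0,z1):
    k=(P[...,0]>x0)&(P[...,0]<x1)&(P[...,1]>y0)&(P[...,1]<y1)&(z>z0)&(z<z1);q=P[k]
    if len(q):print(n,len(q),q.mean(0).round(3),np.percentile(q[:,2],[10,90]).round(3),np.round(np.hstack(cv2.minAreaRect((q[:,:2]*1000).astype(np.float32))),1))
box("brush",.40,.45,.14,.26,.016,.08);box("jar",.38,.48,.29,.38,.05,.09);box("bottle",.38,.46,.02,.09,.07,.1);box("box",.38,.5,-.13,-.005,.025,.05)
box("dish",.52,.61,-.35,-.26,.008,.03);box("stop",.63,.69,-.14,-.09,.015,.035)
```

```text
brush 251 [0.424 0.2   0.035] [0.022 0.056] [424.6 201.4  81.1  25.7  88.8]
jar 375 [0.428 0.33  0.067] [0.064 0.069] [428.3 330.6  56.3  55.2  89.3]
bottle 74 [0.426 0.047 0.08 ] [0.077 0.083] [425.3  47.8  23.1  25.   43.5]
box 780 [ 0.425 -0.073  0.035] [0.033 0.038] [424.4 -73.7  96.9  65.1  88.8]
dish 241 [ 0.575 -0.317  0.013] [0.01  0.015] [ 578.7 -321.5   43.3   78.4   38.1]
stop 96 [ 0.664 -0.117  0.026] [0.023 0.028] [ 664.1 -117.1   30.4   29.9   89.2]
```

View pics/f1.png

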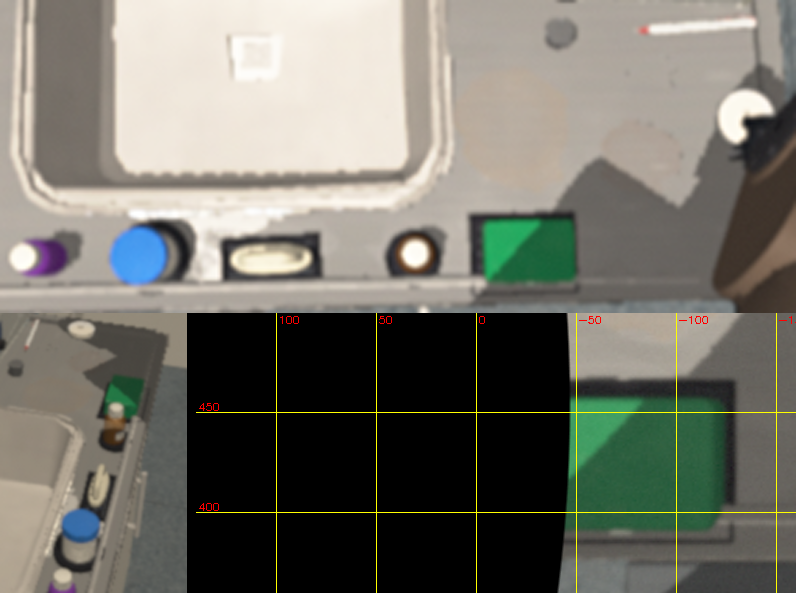

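```bash
python3 -c "
from bench import env
print(env.close_job())"
```

```text
the job is handed in; nothing more can be done
None
```

The job is handed in: the slide box, brush, jar and brown bottle each stand in their own tray; by the last camera check they are upright and well inside tolerance, and the petri dish, rubber stopper and purple look-alike were not touched (the judge returned no verdict).

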